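# Heft the three sugar tins and hold up the heaviest

## Task

Three identical closed sugar tins stand on the sweet maker's bench and one is much fuller: starting with the tin on the robot's left, then the middle one, then the right one, lift each about 10 cm straight up off the bench to feel its weight, and stand it back where it was before going on. Then finish while holding the heaviest tin up in the gripper, still and upright, with its underside at least 15 cm above the bench (if it is the right one, it need not be put down first). The other two must be left standing where they were, no tin may be tipped over, and the other things on the bench are to be left alone.

Things in the scene. Friction and masses are not known exactly. Their poses are not given: they have to be found in the camera images.
- tin_a_center (a point): centre (50 mm above the underside) of a closed plain steel sugar tin: a box 100 mm long (own x), 54 mm wide (own y), 100 mm high, lid shut fast. All three look alike and weigh 0.15 to 0.57 kg, the heaviest at least 0.2 kg more than each other one; names say nothing of weight or place. Take it from above across the 54 mm, in its upper half, where fingers have free room.
- tin_b_center (a point): centre (50 mm above the underside) of a closed plain steel sugar tin: a box 100 mm long (own x), 54 mm wide (own y), 100 mm high, lid shut fast. All three look alike and weigh 0.15 to 0.57 kg, the heaviest at least 0.2 kg more than each other one; names say nothing of weight or place. Take it from above across the 54 mm, in its upper half, where fingers have free room.
- tin_c_center (a point): centre (50 mm above the underside) of a closed plain steel sugar tin: a box 100 mm long (own x), 54 mm wide (own y), 100 mm high, lid shut fast. All three look alike and weigh 0.15 to 0.57 kg, the heaviest at least 0.2 kg more than each other one; names say nothing of weight or place. Take it from above across the 54 mm, in its upper half, where fingers have free room.
- tin_a: the same tin as point tin_a_center, at the centre of its underside. One tin stands on the left (y 0.21 to 0.31), one in the middle (y -0.04 to 0.04), one on the right (y -0.31 to -0.21), x 0.46 to 0.58, long side within 0.8 rad of the x axis. Fixed equipment up to 140 mm high stands along both sides of the table, beyond 0.37 m to the left and right
- tin_b: the same tin as point tin_b_center, at the centre of its underside. One tin stands on the left (y 0.21 to 0.31), one in the middle (y -0.04 to 0.04), one on the right (y -0.31 to -0.21), x 0.46 to 0.58, long side within 0.8 rad of the x axis. Fixed equipment up to 140 mm high stands along both sides of the table, beyond 0.37 m to the left and right
- tin_c: the same tin as point tin_c_center, at the centre of its underside. One tin stands on the left (y 0.21 to 0.31), one in the middle (y -0.04 to 0.04), one on the right (y -0.31 to -0.21), x 0.46 to 0.58, long side within 0.8 rad of the x axis. Fixed equipment up to 140 mm high stands along both sides of the table, beyond 0.37 m to the left and right
- scraper: steel scraper with a black handle, 200 mm long, 34 mm wide, 16 mm high, lying along x between the left and the middle tin; its origin is the middle of its underside. Not part of the job.
- cutter: steel ring cutter, 34 mm across, 25 mm high, standing flat between the middle and the right tin; origin at the centre of its underside. Not part of the job.
- cutter2: smaller steel ring cutter, 30 mm across, 20 mm high, standing flat between the middle and the right tin; origin at the centre of its underside. Not part of the job.
- jar: glass jar, 80 mm across, 120 mm high, on the far side of the tins from the robot; origin at the centre of its underside. Not part of the job.
- bowl: steel bowl, 110 mm across, 50 mm high, on the far side of the tins from the robot; origin at the centre of its underside. Not part of the job.
- flavour: amber bottle, 44 mm across, 100 mm high, on the far side of the tins from the robot; origin at the centre of its underside. Not part of the job.
- mug: white ceramic cup, 80 mm across, 90 mm high, on the far side of the tins from the robot; origin at the centre of its underside. Not part of the job.
Not all that is in view belongs to the job. Leave any blue or brown look-alike of the tin_b alone. What is shaped like the tin_c but orange is not meant.

How it is judged:
On the way, in this order (a step that is already met when the one before it is completed fails the run):
1. the left tin is in the gripper, raised at least 5 cm, while the other two stand on the bench in their own places (left, middle, right) (((height (world z) of tin_a_center above 0.1 m and contact force between tin_a and the fingers above 0.5 N and world y of tin_a_center above 0.13 m and height (world z) of each of tin_b_center, tin_c_center below 0.06 m and world y of each of tin_b_center, tin_c_center below 0.13 m) or (height (world z) of tin_b_center above 0.1 m and contact force between tin_b and the fingers above 0.5 N and world y of tin_b_center above 0.13 m and height (world z) of each of tin_a_center, tin_c_center below 0.06 m and world y of each of tin_a_center, tin_c_center below 0.13 m) or (height (world z) of tin_c_center above 0.1 m and contact force between tin_c and the fingers above 0.5 N and world y of tin_c_center above 0.13 m and height (world z) of each of tin_a_center, tin_b_center below 0.06 m and world y of each of tin_a_center, tin_b_center below 0.13 m))), for 0.1 s.
2. the middle tin is in the gripper, raised at least 5 cm, while the other two stand on the bench in their own places (left, middle, right) (((height (world z) of tin_a_center above 0.1 m and contact force between tin_a and the fingers above 0.5 N and world y of tin_a_center between -0.13 and 0.13 m and height (world z) of each of tin_b_center, tin_c_center below 0.06 m and (world y of tin_b_center below -0.13 m or world y of tin_b_center above 0.13 m) and (world y of tin_c_center below -0.13 m or world y of tin_c_center above 0.13 m)) or (height (world z) of tin_b_center above 0.1 m and contact force between tin_b and the fingers above 0.5 N and world y of tin_b_center between -0.13 and 0.13 m and height (world z) of each of tin_a_center, tin_c_center below 0.06 m and (world y of tin_a_center below -0.13 m or world y of tin_a_center above 0.13 m) and (world y of tin_c_center below -0.13 m or world y of tin_c_center above 0.13 m)) or (height (world z) of tin_c_center above 0.1 m and contact force between tin_c and the fingers above 0.5 N and world y of tin_c_center between -0.13 and 0.13 m and height (world z) of each of tin_a_center, tin_b_center below 0.06 m and (world y of tin_a_center below -0.13 m or world y of tin_a_center above 0.13 m) and (world y of tin_b_center below -0.13 m or world y of tin_b_center above 0.13 m)))), for 0.1 s.
3. the right tin is in the gripper, raised at least 5 cm, while the other two stand on the bench in their own places (left, middle, right) (((height (world z) of tin_a_center above 0.1 m and contact force between tin_a and the fingers above 0.5 N and world y of tin_a_center below -0.13 m and height (world z) of each of tin_b_center, tin_c_center below 0.06 m and world y of each of tin_b_center, tin_c_center above -0.13 m) or (height (world z) of tin_b_center above 0.1 m and contact force between tin_b and the fingers above 0.5 N and world y of tin_b_center below -0.13 m and height (world z) of each of tin_a_center, tin_c_center below 0.06 m and world y of each of tin_a_center, tin_c_center above -0.13 m) or (height (world z) of tin_c_center above 0.1 m and contact force between tin_c and the fingers above 0.5 N and world y of tin_c_center below -0.13 m and height (world z) of each of tin_a_center, tin_b_center below 0.06 m and world y of each of tin_a_center, tin_b_center above -0.13 m))), for 0.1 s.
At the end, for the whole second after the job is handed in: The heaviest tin is held by the fingers, its underside over 0.14 m above the bench, within 0.26 rad of upright, slower than 0.05 m/s; the other two stand upright on the bench, at rest, not touched by the fingers, within 60 mm of their start, each pressing on it with under 3.5 N (((height (world z) of tin_a_center above 0.19 m and angle between tin_a_center's own z axis and vertical below 0.26 rad and contact force between tin_a and the fingers above 1 N and linear speed of tin_a below 0.05 m/s and height (world z) of each of tin_b_center, tin_c_center below 0.06 m and angle between each of tin_b_center, tin_c_center's own z axis and vertical below 0.1 rad and distance of each of tin_b_center, tin_c_center from where it was at the start of the episode below 0.06 m and linear speed of each of tin_b, tin_c below 0.03 m/s and contact force between each of tin_b, tin_c and the fingers below 0.3 N and contact force between each of tin_b, tin_c and anything else below 3.5 N) or (height (world z) of tin_b_center above 0.19 m and angle between tin_b_center's own z axis and vertical below 0.26 rad and contact force between tin_b and the fingers above 1 N and linear speed of tin_b below 0.05 m/s and height (world z) of each of tin_a_center, tin_c_center below 0.06 m and angle between each of tin_a_center, tin_c_center's own z axis and vertical below 0.1 rad and distance of each of tin_a_center, tin_c_center from where it was at the start of the episode below 0.06 m and linear speed of each of tin_a, tin_c below 0.03 m/s and contact force between each of tin_a, tin_c and the fingers below 0.3 N and contact force between each of tin_a, tin_c and anything else below 3.5 N) or (height (world z) of tin_c_center above 0.19 m and angle between tin_c_center's own z axis and vertical below 0.26 rad and contact force between tin_c and the fingers above 1 N and linear speed of tin_c below 0.05 m/s and height (world z) of each of tin_a_center, tin_b_center below 0.06 m and angle between each of tin_a_center, tin_b_center's own z axis and vertical below 0.1 rad and distance of each of tin_a_center, tin_b_center from where it was at the start of the episode below 0.06 m and linear speed of each of tin_a, tin_b below 0.03 m/s and contact force between each of tin_a, tin_b and the fingers below 0.3 N and contact force between each of tin_a, tin_b and anything else below 3.5 N))); the arm keeps its last pose, push and grip.
It fails at once if a tin is tipped over (more than 0.6 rad) (angle between any of tin_a_center, tin_b_center, tin_c_center's own z axis and vertical above 0.6 rad).
It fails at once if another thing on the bench is moved more than 30 mm (distance of any of scraper, cutter, cutter2, jar, bowl, flavour, mug from where it was at the start of the episode above 0.03 m).
It also fails if it takes over 72 s, if anything falls off the work surface, if the arm or the gripper's body presses on something with over 40 N, if the wrist force passes 120 N, or if a joint passes its speed limit or range.

## Robot

A 6-joint arm with a two-finger parallel gripper is mounted at the origin on the work surface. World frame = base frame: x ahead of the robot, y to its left, z up, the work surface at z = 0. Lengths are in m, angles in rad, forces in N, time in s.
With the tool pointing down it reaches from about 0.35 to 0.975 m from the base axis. Payload 4.9 kg.
Tool frame: the origin (TCP) lies at the very end of the fingers, on their centre line; the grasp point (between the pads) lies 19 mm behind it; x points along the fingers, y is the direction in which the jaws open and shut, and the axes are right-handed (so a half turn about x gives the same grasp; the last joint's range is limited). The gripper opens to 85 mm and grips with 20 to 120 N. Pads are 22 mm wide; open, the fingers measure 114 mm over their backs; the gripper's body (76 mm by 85 mm) begins 54 mm behind the grasp point. The pads swing forward as they close: fully open they stand 13 mm farther back than shut.
Start: joints at [-0.119, 0.053, 1.613, -0, 1.476, -0.119], TCP at [0.625, 0, 0.231] pointing down, gripper open.
Joint ranges: [-3.01, 3.01], [-1.01, 2.22], [0.06, 2.58], [-1.02, 4.17], [0.09, 2.62], [-3.14, 3.14]. Speed limits (rad/s): [2.57, 2.57, 3.14, 3.14, 3.14, 3.14].

## Interface

Orientations are given as a unit quaternion [w, x, y, z].
In Python, from plant import manip gives the robot as it stands.
- The arm moves only by the tool play_rows, never from a script. Its argument "plan" is a list of rows, each a list of 5 numbers: the shift along the tool's x, y, z in mm, then the turn about the tool's x in rad, then the closure, from -1 (fully open) to 1 (shut). A call has 1 to 8 rows; each row is the pose to reach, as a shift and turn from the pose commanded when the call began, along the tool's axes at that moment; what a row does not reach only later rows make up. A row lasts 1/8 s, in which the tool goes at most 62.5 mm and 10.7 degrees, less where a joint would pass 70% of its speed; a pose out of reach is approached as far as the arm can. A call with a gripper value outside its range is refused whole. The fingers move at their own pace and stop on an object; the grip force is fixed at half the most. Time passes only in rows, so rows that repeat a pose let the fingers close. It gives the time, the measured TCP pose, the force and the opening at its end, in the units of the state.
- manip.state(): the state, without advancing time (a new reading comes with each control period).
- manip.grab_frame(name): name is "scene" or "side" or "wrist"; returns a dict with "img" (384x512x3 uint8, red, green, blue), "range_z" (384x512 float32, m along the optical axis (not along the pixel's ray), 0 where there is no reading), "fx", "fy", "cx", "cy" (pixels), "origin" and "rotation" of the camera in the world. Camera axes: x right, y up, looking along -z (the intrinsics and any distortion apply to the point x, -y, -z); pixel columns grow to the right and rows downward; lengths in m; the calibration is good to about 2 mm. A picture is of the moment at which its call begins.
- manip.job_done(): hands the job in, once; it reports no verdict.
The state is a dict: "time": time; "joint_pos": joint angles; "joint_vel": joint speeds; "joint_efforts": joint torques, N m; "tool_pos": TCP position; "tool_rot": TCP orientation; "contact_force": force on the tool from outside, world axes, zero at the start; "ft_torque": the same for the moment, N m; "gripper_width": opening from 0.0 (shut) to 1.0 (fully open).
Only numpy, scipy, OpenCV 4.12 (cv2) and the standard library are available. Lean on these libraries where they do the work, as an engineer would, in place of code of your own. Each camera call takes 0.05 s, during which the arm holds its last target. There are 200 camera calls.

## Working session

There is one attempt and no reset: what is moved stays moved. The work goes in short steps, Python scripts to look and compute and a tool call to move; the robot and the scene stay as the last step left them, time stands still between calls to the robot, and variables do not carry over. Pictures are saved under pics/ and viewed, about 8 in all and at most 12, crops included, and the job is handed in when it is done.

Besides the shell and the picture viewer there is one more tool, called after "Call:" in YAML: its name, and indented under it one key for each argument. play_rows: Moves the arm, as the interface text tells. Its arguments: {"type":"object","properties":{"plan":{"type":"array"}},"required":["plan"]}

```bash
mkdir -p pics; ls; cat > h.py <<'E'
import numpy as np,cv2
from plant import manip
def grab(n,f):
    d=manip.grab_frame(n); cv2.imwrite('pics/'+f,d['img'][:,:,::-1]); np.savez('pics/'+f[:-4],**{k:v for k,v in d.items()}); return d
def cloud(d):
    z=d['range_z']; v,u=np.mgrid[:z.shape[0],:z.shape[1]]
    p=np.stack([(u-d['cx'])/d['fx']*z,-(v-d['cy'])/d['fy']*z,-z],-1)
    return p@np.array(d['rotation']).T+np.array(d['origin'])
E
python3 - <<'E'
from h import *
s=manip.state();print(s)
a=grab('scene','s0.png');b=grab('side','d0.png')
cv2.imwrite('pics/both.png',np.vstack([np.hstack([a['img'],b['img']])])[:,:,::-1][:, :])
im=cv2.resize(np.hstack([a['img'],b['img']]),(800,300));cv2.imwrite('pics/both.png',im[:,:,::-1])
for d in(a,b):
    P=cloud(d);ok=d['range_z']>0;print(d['origin'],[k for k in d])
    m=ok&(abs(P[...,2]-.1)<.006)&(P[...,0]>.38)&(P[...,0]<.68)&(abs(P[...,1])<.4)
    n,l,st,c=cv2.connectedComponentsWithStats(m.astype(np.uint8))
    for i in range(1,n):
        if st[i,4]>60:
            q=P[l==i];r=cv2.minAreaRect((q[:,:2]*1000).astype(np.float32));print(st[i],c[i],q.mean(0),r,np.median(d['img'][l==i],0))
E
```

```text
pics
{'time': 0.0, 'joint_pos': array([-1.18979182e-01,  5.34262264e-02,  1.61432091e+00,  1.26228992e-05,
        1.47599547e+00, -1.19053828e-01]), 'joint_vel': array([ 0.00062985,  0.0013862 , -0.00044744,  0.0003559 , -0.0019636 ,
        0.0003767 ]), 'joint_efforts': array([ 2.70554956e-04, -3.93670499e+01, -3.70175600e+01, -1.62778279e-04,
        6.93513779e-03, -6.06393527e-06]), 'tool_pos': array([6.24366482e-01, 9.26976080e-05, 2.30003942e-01]), 'tool_rot': array([ 0.49941782,  0.49951498,  0.50061832, -0.50044773]), 'contact_force': array([ 0.47996724, -0.37793045, -0.28458763]), 'ft_torque': array([-0.00375477, -0.00080545, -0.00168881]), 'gripper_width': 0.9983416522854784}Traceback (most recent call last):
  File "<stdin>", line 7, in <module>
  File "h.py", line 8, in cloud
    return p@np.array(d['rotation']).T+np.array(d['origin'])
           ~^~~~~~~~~~~~~~~~~~~~~~~~~~
ValueError: matmul: Input operand 1 has a mismatch in its core dimension 0, with gufunc signature (n?,k),(k,m?)->(n?,m?) (size 4 is different from 3)
```

Rotation is a quaternion.

```bash
cat > h.py <<'E'
import numpy as np,cv2
from plant import manip
from scipy.spatial.transform import Rotation as R
def grab(n,f):
    d=manip.grab_frame(n); cv2.imwrite('pics/'+f,d['img'][:,:,::-1]); np.savez('pics/'+f[:-4],**d); return d
def rot(q): return R.from_quat(np.roll(np.ravel(q),-1)).as_matrix()
def cloud(d):
    z=d['range_z']; v,u=np.mgrid[:z.shape[0],:z.shape[1]]
    p=np.stack([(u-d['cx'])/d['fx']*z,-(v-d['cy'])/d['fy']*z,-z],-1)
    return p@rot(d['rotation']).T+np.array(d['origin'])
def tops(d,lo=.092,hi=.108,mina=60):
    P=cloud(d);ok=d['range_z']>0
    m=ok&(P[...,2]>lo)&(P[...,2]<hi)&(P[...,0]>.38)&(P[...,0]<.75)&(abs(P[...,1])<.4)
    n,l,st,c=cv2.connectedComponentsWithStats(m.astype(np.uint8))
    for i in range(1,n):
        if st[i,4]>mina:
            q=P[l==i];(cx,cy),(w,h),a=cv2.minAreaRect((q[:,:2]*1000).astype(np.float32))
            if w<h:a-=90
            print('px',c[i].round(),st[i,4],'mean',q.mean(0).round(4),'ctr',round(cx),round(cy),'sz',round(w),round(h),'yaw',round(np.radians((a+90)%180-90),3),np.median(d['img'][l==i],0))
E
python3 - <<'E'
from h import *
a=dict(np.load('pics/s0.npz'));b=dict(np.load('pics/d0.npz'))
im=cv2.resize(np.hstack([a['img'],b['img']]),(800,300));cv2.imwrite('pics/both.png',im[:,:,::-1])
for d in(a,b): print(d['origin'],d['rotation'],d['fx'],[k for k in d]);tops(d)
print(rot(manip.state()['tool_rot']).round(2))
E
```

```text
[ 1.23549864 -0.2182027   1.07736767] [0.7990129  0.26256789 0.16218703 0.5160735 ] 475.2868350486066 ['img', 'range_z', 'fx', 'fy', 'cx', 'cy', 'origin', 'rotation']
px [316. 117.] 295 mean [0.4108 0.3698 0.0977] ctr 409 370 sz 69 57 yaw 0.209 [ 32.  85. 171.]
px [260. 128.] 98 mean [0.3849 0.2038 0.097 ] ctr 385 197 sz 88 14 yaw 1.513 [84.5 50.  24. ]
px [317. 156.] 603 mean [0.5423 0.2984 0.098 ] ctr 539 301 sz 59 106 yaw -0.111 [174. 174. 168.]
px [194. 176.] 660 mean [ 0.471  -0.0292  0.0983] ctr 466 -27 sz 56 107 yaw -0.444 [175. 175. 169.]
px [112. 213.] 806 mean [ 0.4999 -0.2542  0.0985] ctr 497 -254 sz 106 57 yaw 0.673 [178. 179. 173.]
[ 0.48273437 -0.88820416  0.60415367] [ 0.86240051  0.50536446 -0.02138691 -0.0203645 ] 494.2132681647949 ['img', 'range_z', 'fx', 'fy', 'cx', 'cy', 'origin', 'rotation']
px [201. 125.] 202 mean [0.4074 0.3649 0.0986] ctr 406 371 sz 65 56 yaw 0.234 [ 45.  84. 188.]
px [249. 135.] 410 mean [0.5347 0.2932 0.0988] ctr 535 299 sz 61 102 yaw -0.166 [200. 199. 188.]
px [330. 152.] 141 mean [0.7276 0.1845 0.099 ] ctr 723 191 sz 23 62 yaw -0.803 [192. 196. 187.]
px [220. 200.] 840 mean [ 0.464  -0.0337  0.0991] ctr 462 -28 sz 59 104 yaw -0.438 [200. 200. 189.]
px [236. 272.] 1550 mean [ 0.4919 -0.2599  0.0993] ctr 493 -254 sz 103 58 yaw 0.676 [202. 201. 190.]
[[-0.  1.  0.]
 [ 0.  0. -1.]
 [-1. -0. -0.]]
```

View pics/both.png

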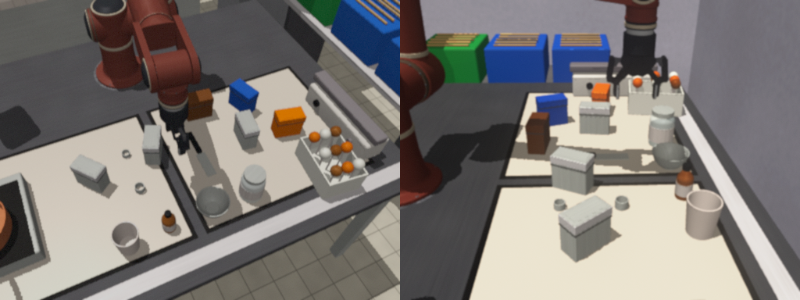

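The left image shows three grey tins: left at about (245,128), middle (152,145) and right (90,172) in the combined picture. Blue, orange and brown look-alikes stand near the left tin. The two views agree to within 4 mm, with tops at about 0.10 m. I'll go above the left tin.

Call:
play_rows:
  plan:
    - [0,-10,-37,-0.18,-1]
    - [0,-22,-75,-0.36,-1]
    - [0,-33,-112,-0.54,-1]
    - [0,-44,-150,-0.72,-1]
    - [0,-55,-188,-0.9,-1]
    - [0,-66,-225,-1.08,-1]
    - [0,-77,-262,-1.26,-1]
    - [0,-87,-300,-1.43,-1]

```text
time: 1.1
tool_pos: [0.5372, 0.3011, 0.2306]
tool_rot: [0.705, 0.048, 0.706, -0.048]
contact_force: [0.1, 0.3, -0.0]
gripper_width: 1.0
```

```bash
cat > look.py <<'E'
from h import *
import sys
s=manip.state();M=rot(s['tool_rot']);print(s['time'],s['tool_pos'].round(4),'jawyaw',np.arctan2(M[1,1],M[0,1]).round(3),s['joint_pos'].round(2),'F',s['contact_force'].round(2),'w',s['gripper_width'])
w=grab('wrist',sys.argv[1]);print(w['origin']);tops(w,mina=400)
E
python3 look.py w1.png
python3 - <<'E'
from h import *
for f in('s0','d0'):
    d=dict(np.load(f'pics/{f}.npz'));P=cloud(d);i=d['img'].astype(int)
    m=(i[...,0]>150)&(i[...,0]-i[...,2]>120)&(d['range_z']>0)&(P[...,0]<.68)&(P[...,1]>.2)&(P[...,2]>.02)
    q=P[m];print(m.sum(),np.percentile(q,[2,50,98],axis=0).round(3))
E
```

```text
1.1 [0.5372 0.3011 0.2306] jawyaw 1.436 [ 0.39  0.03  1.64 -0.    1.48 -1.05] F [ 0.1   0.3  -0.03] w 0.9998055680937264
[0.4606768  0.31259546 0.37284749]
px [328.  22.] 3046 mean [0.4241 0.3735 0.0993] ctr 418 376 sz 43 48 yaw -1.26 [ 32.  76. 151.]
px [253. 177.] 7597 mean [0.5341 0.3032 0.0994] ctr 538 303 sz 56 102 yaw -0.125 [90. 90. 87.]
px [184. 361.] 653 mean [0.7166 0.2079 0.0974] ctr 720 208 sz 21 68 yaw -1.464 [127. 130. 126.]
517 [[0.54  0.409 0.094]
 [0.57  0.455 0.098]
 [0.6   0.502 0.102]]
366 [[0.532 0.403 0.079]
 [0.563 0.429 0.099]
 [0.595 0.505 0.102]]
```

View pics/w1.png

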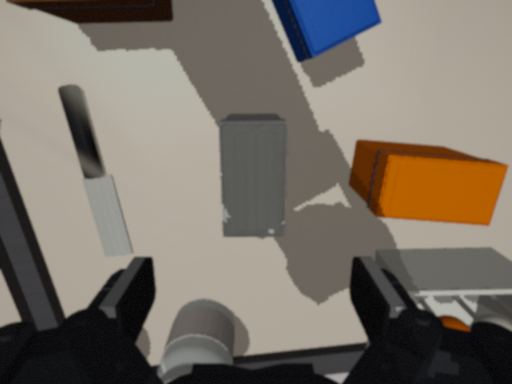

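The wrist view shows the left tin at (253,177) with free room on both sides. I'll descend, close and lift about 10 cm.

Call:
play_rows:
  plan:
    - [35,1,0,0,-1]
    - [75,2,0,0,-1]
    - [115,2,0,0,-1]
    - [150,2,0,0,-1]
    - [170,2,0,0,-1]
    - [176,2,0,0,-1]
    - [176,2,0,0,0]
    - [176,2,0,0,1]

```text
time: 2.15
tool_pos: [0.5396, 0.3024, 0.0574]
tool_rot: [0.706, 0.05, 0.704, -0.049]
contact_force: [-0.2, -0.1, 0.0]
gripper_width: 0.625
```

Call:
play_rows:
  plan:
    - [0,0,0,0,1]
    - [0,0,0,0,1]
    - [0,0,0,0,1]
    - [0,0,0,0,1]
    - [0,0,0,0,1]
    - [0,0,0,0,1]

```text
time: 2.9
tool_pos: [0.5396, 0.3025, 0.0573]
tool_rot: [0.706, 0.05, 0.704, -0.049]
contact_force: [0.1, -1.3, 6.2]
gripper_width: 0.623
```

```bash
python3 look.py w2.png
```

```text
2.9 [0.5396 0.3025 0.0573] jawyaw 1.43 [ 0.39  0.2   1.76 -0.    1.18 -1.04] F [ 0.1  -1.34  6.16] w 0.6229278368914347
[0.46261923 0.31422724 0.19919923]
px [252. 264.] 33949 mean [0.52   0.3062 0.0998] ctr 526 306 sz 99 78 yaw 1.41 [104. 104. 100.]
```

Call:
play_rows:
  plan:
    - [-5,0,0,0,1]
    - [-15,0,0,0,1]
    - [-30,0,0,0,1]
    - [-45,0,0,0,1]
    - [-62,0,0,0,1]
    - [-80,0,0,0,1]
    - [-95,0,0,0,1]
    - [-102,0,0,0,1]

```text
time: 3.95
tool_pos: [0.5388, 0.3022, 0.159]
tool_rot: [0.706, 0.05, 0.705, -0.049]
contact_force: [-0.1, 0.5, -2.2]
gripper_width: 0.626
```

Call:
play_rows:
  plan:
    - [0,0,0,0,1]
    - [0,0,0,0,1]
    - [0,0,0,0,1]
    - [0,0,0,0,1]
    - [0,0,0,0,1]
    - [0,0,0,0,1]

```text
time: 4.7
tool_pos: [0.5382, 0.302, 0.1572]
tool_rot: [0.705, 0.05, 0.705, -0.05]
contact_force: [0.7, 0.3, -1.6]
gripper_width: 0.626
```

```bash
cat > wt.py <<'E'
from h import *
F=[]
for _ in range(5):
    manip.grab_frame('wrist');s=manip.state();F.append(s['contact_force'])
print(np.array(F).round(2),np.mean(F,0),s['joint_efforts'].round(2),s['tool_pos'],s['time'],s['gripper_width'],s['ft_torque'])
E
python3 wt.py
```

```text
[[-0.63  0.15 -1.43]
 [ 0.17 -0.62 -1.69]
 [ 0.43  0.14 -2.06]
 [-0.11  0.37 -1.53]
 [-0.25  0.23 -2.77]] [-0.07486324  0.0543258  -1.89464184] [ -0.   -40.55 -36.55   0.     0.    -0.  ] [0.53827797 0.30198758 0.15735868] 4.95 0.6290323865744938 [-0.01464411 -0.01471584 -0.01190562]
```

Left tin weighs about 1.9 N. I'll put it back.

Call:
play_rows:
  plan:
    - [15,0,0,0,1]
    - [33,0,0,0,1]
    - [52,0,0,0,1]
    - [70,0,0,0,1]
    - [84,0,0,0,1]
    - [94,0,0,0,1]
    - [99,0,0,0,1]
    - [101,0,0,0,1]

```text
time: 5.95
tool_pos: [0.5386, 0.3021, 0.0574]
tool_rot: [0.705, 0.05, 0.705, -0.05]
contact_force: [-5.4, -2.1, 7.6]
gripper_width: 0.623
```

Call:
play_rows:
  plan:
    - [0,0,0,0,1]
    - [0,0,0,0,1]
    - [0,0,0,0,-0.2]
    - [0,0,0,0,-1]
    - [0,0,0,0,-1]
    - [0,0,0,0,-1]
    - [0,0,0,0,-1]
    - [0,0,0,0,-1]

```text
time: 6.95
tool_pos: [0.5382, 0.302, 0.0562]
tool_rot: [0.705, 0.05, 0.705, -0.05]
contact_force: [-0.1, 0.5, 0.3]
gripper_width: 1.002
```

Call:
play_rows:
  plan:
    - [-10,0,0,0,-1]
    - [-30,0,0,0,-1]
    - [-60,0,0,0,-1]
    - [-95,0,0,0,-1]
    - [-130,0,0,0,-1]
    - [-160,0,0,0,-1]
    - [-176,0,0,0,-1]
    - [-176,0,0,0,-1]

```text
time: 7.95
tool_pos: [0.539, 0.3023, 0.2346]
tool_rot: [0.707, 0.05, 0.704, -0.049]
contact_force: [0.0, -0.2, 0.2]
gripper_width: 1.0
```

```bash
python3 look.py w3.png; python3 -c "
from h import *
M=rot(manip.state()['tool_rot']);p=manip.state()['tool_pos']
print(M.T@(np.array([.464,-.028,p[2]])-p)*1000)"
```

```text
7.95 [0.539  0.3023 0.2346] jawyaw 1.43 [ 0.39  0.03  1.63 -0.    1.48 -1.04] F [ 0.01 -0.16  0.24] w 0.999598979767546
[0.46196418 0.31404654 0.37646151]
px [324.  20.] 2790 mean [0.4251 0.3735 0.0993] ctr 420 376 sz 41 47 yaw -1.267 [ 32.  76. 151.]
px [251. 173.] 7464 mean [0.5334 0.3033 0.0994] ctr 537 303 sz 56 102 yaw -0.128 [90. 90. 87.]
px [188. 358.] 787 mean [0.7179 0.2116 0.0978] ctr 722 208 sz 27 72 yaw -1.479 [125. 127. 124.]
[-1.12722019e-01 -3.37141496e+02 -2.72193097e+01]
```

The left tin is back within 1 mm. Now the middle one.

Call:
play_rows:
  plan:
    - [0,-45,-4,0.05,-1]
    - [0,-95,-8,0.1,-1]
    - [0,-145,-12,0.15,-1]
    - [0,-195,-16,0.2,-1]
    - [0,-245,-20,0.25,-1]
    - [0,-290,-24,0.3,-1]
    - [0,-325,-27,0.3,-1]
    - [0,-337,-27,0.3,-1]

```text
time: 9.0
tool_pos: [0.4631, -0.0291, 0.2304]
tool_rot: [0.689, 0.155, 0.691, -0.155]
contact_force: [1.0, 0.5, 0.0]
gripper_width: 1.006
```

```bash
python3 look.py w4.png
```

```text
9.0 [ 0.4631 -0.0291  0.2304] jawyaw 1.128 [-0.22 -0.35  1.97  0.    1.52 -1.35] F [0.99 0.54 0.03] w 1.0055688743247209
[0.39371462 0.00538418 0.37278521]
px [256. 178.] 7577 mean [ 0.4621 -0.024   0.0994] ctr 465 -26 sz 56 102 yaw -0.445 [165. 166. 160.]
px [ 40. 297.] 3863 mean [ 0.4789 -0.2563  0.0991] ctr 487 -259 sz 80 58 yaw 0.675 [157. 157. 152.]
```

View pics/w4.png

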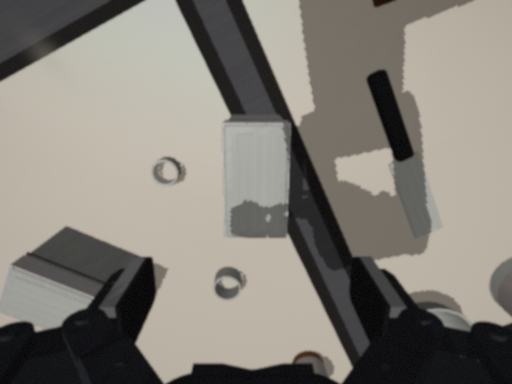

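Middle tin at (256,178); the cutters and scraper are well below fingertip height. Grasp and lift.

Call:
play_rows:
  plan:
    - [35,2,0,0,-1]
    - [75,3,0,0,-1]
    - [115,3,0,0,-1]
    - [150,3,0,0,-1]
    - [170,3,0,0,-1]
    - [175,3,0,0,-1]
    - [175,3,0,0,0]
    - [175,3,0,0,1]

```text
time: 10.05
tool_pos: [0.4664, -0.0254, 0.0587]
tool_rot: [0.691, 0.154, 0.689, -0.155]
contact_force: [-0.7, -0.2, -0.3]
gripper_width: 0.626
```

Call:
play_rows:
  plan:
    - [0,0,0,0,1]
    - [0,0,0,0,1]
    - [0,0,0,0,1]
    - [0,0,0,0,1]
    - [0,0,0,0,1]
    - [0,0,0,0,1]

```text
time: 10.8
tool_pos: [0.4665, -0.0255, 0.0586]
tool_rot: [0.691, 0.155, 0.689, -0.155]
contact_force: [-1.6, -0.3, 6.3]
gripper_width: 0.626
```

Call:
play_rows:
  plan:
    - [-5,0,0,0,1]
    - [-15,0,0,0,1]
    - [-30,0,0,0,1]
    - [-45,0,0,0,1]
    - [-62,0,0,0,1]
    - [-80,0,0,0,1]
    - [-95,0,0,0,1]
    - [-102,0,0,0,1]

```text
time: 11.8
tool_pos: [0.4661, -0.0253, 0.1609]
tool_rot: [0.691, 0.155, 0.689, -0.155]
contact_force: [-0.5, 0.1, -5.1]
gripper_width: 0.627
```

Call:
play_rows:
  plan:
    - [0,0,0,0,1]
    - [0,0,0,0,1]
    - [0,0,0,0,1]
    - [0,0,0,0,1]
    - [0,0,0,0,1]
    - [0,0,0,0,1]

```text
time: 12.55
tool_pos: [0.4655, -0.0252, 0.1592]
tool_rot: [0.69, 0.155, 0.69, -0.155]
contact_force: [0.4, 0.3, -4.4]
gripper_width: 0.629
```

```bash
python3 wt.py
```

```text
[[ 0.94  0.07 -4.95]
 [-0.31 -0.84 -5.31]
 [ 0.06  0.46 -4.87]
 [ 0.04 -0.15 -4.54]
 [ 0.03 -0.04 -4.51]] [ 0.15180541 -0.10055713 -4.83772461] [ 0.000e+00 -2.569e+01 -3.875e+01 -0.000e+00  1.000e-02 -0.000e+00] [ 0.46554146 -0.02516544  0.15933291] 12.8 0.6261854770882065 [ 0.02362881  0.00411992 -0.00581575]
```

Middle tin weighs about 4.8 N, much heavier than the left. I'll put it back and do the right one.

Call:
play_rows:
  plan:
    - [15,0,0,0,1]
    - [33,0,0,0,1]
    - [52,0,0,0,1]
    - [70,0,0,0,1]
    - [84,0,0,0,1]
    - [94,0,0,0,1]
    - [99,0,0,0,1]
    - [101,0,0,0,1]

```text
time: 13.8
tool_pos: [0.4656, -0.0252, 0.0587]
tool_rot: [0.69, 0.154, 0.69, -0.155]
contact_force: [-5.2, 0.4, 4.8]
gripper_width: 0.626
```

Call:
play_rows:
  plan:
    - [0,0,0,0,1]
    - [0,0,0,0,1]
    - [0,0,0,0,-0.2]
    - [0,0,0,0,-1]
    - [0,0,0,0,-1]
    - [0,0,0,0,-1]
    - [0,0,0,0,-1]
    - [0,0,0,0,-1]

```text
time: 14.8
tool_pos: [0.4656, -0.0252, 0.0583]
tool_rot: [0.69, 0.155, 0.69, -0.155]
contact_force: [0.2, -0.1, 0.1]
gripper_width: 0.998
```

Call:
play_rows:
  plan:
    - [-10,0,0,0,-1]
    - [-30,0,0,0,-1]
    - [-60,0,0,0,-1]
    - [-95,0,0,0,-1]
    - [-130,0,0,0,-1]
    - [-160,0,0,0,-1]
    - [-175,0,0,0,-1]
    - [-175,0,0,0,-1]

```text
time: 15.8
tool_pos: [0.4661, -0.0253, 0.2345]
tool_rot: [0.691, 0.155, 0.689, -0.155]
contact_force: [0.5, -0.6, 0.2]
gripper_width: 1.0
```

```bash
python3 look.py w5.png; python3 -c "
from h import *
M=rot(manip.state()['tool_rot']);p=manip.state()['tool_pos']
print(M.T@(np.array([.495,-.254,p[2]])-p)*1000)"
```

```text
15.8 [ 0.4661 -0.0253  0.2345] jawyaw 1.13 [-0.21 -0.35  1.96  0.    1.52 -1.34] F [ 0.48 -0.58  0.23] w 0.9999341983819845
[0.39589057 0.00920947 0.37643479]
px [251. 174.] 7445 mean [ 0.4617 -0.0233  0.0994] ctr 465 -25 sz 56 102 yaw -0.446 [166. 166. 161.]
px [ 41. 293.] 4086 mean [ 0.4817 -0.2543  0.0991] ctr 489 -257 sz 86 57 yaw 0.682 [157. 158. 152.]
[-1.20957772e-02 -1.94345258e+02  1.24433016e+02]
```

Call:
play_rows:
  plan:
    - [0,-25,16,-0.14,-1]
    - [0,-50,32,-0.28,-1]
    - [0,-75,48,-0.42,-1]
    - [0,-100,64,-0.56,-1]
    - [0,-125,80,-0.7,-1]
    - [0,-150,96,-0.84,-1]
    - [0,-175,112,-0.98,-1]
    - [0,-194,124,-1.115,-1]

```text
time: 16.85
tool_pos: [0.494, -0.2541, 0.2307]
tool_rot: [0.666, -0.234, 0.668, 0.236]
contact_force: [0.3, -0.6, -0.1]
gripper_width: 0.998
```

```bash
python3 look.py w6.png
```

```text
16.85 [ 0.494  -0.2541  0.2307] jawyaw 2.249 [-0.61 -0.11  1.77 -0.    1.48 -2.86] F [ 0.33 -0.56 -0.07] w 0.998343751592149
[ 0.43451567 -0.30281768  0.37291622]
px [252. 178.] 7581 mean [ 0.4921 -0.2551  0.0994] ctr 495 -253 sz 102 56 yaw 0.68 [137. 137. 132.]
px [467. 294.] 4341 mean [ 0.452  -0.0269  0.0989] ctr 458 -23 sz 58 89 yaw -0.426 [74. 74. 71.]
```

View pics/w6.png

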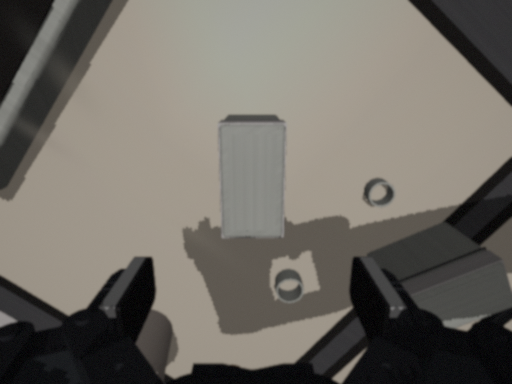

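Right tin at (252,178), centred, with free room on both sides. Grasp and lift.

Call:
play_rows:
  plan:
    - [35,0,0,0,-1]
    - [75,0,0,0,-1]
    - [115,0,0,0,-1]
    - [150,0,0,0,-1]
    - [170,0,0,0,-1]
    - [175,0,0,0,-1]
    - [175,0,0,0,0]
    - [175,0,0,0,1]

```text
time: 17.9
tool_pos: [0.4959, -0.2541, 0.0602]
tool_rot: [0.668, -0.235, 0.667, 0.233]
contact_force: [-1.8, 0.6, 0.3]
gripper_width: 0.629
```

Call:
play_rows:
  plan:
    - [0,0,0,0,1]
    - [0,0,0,0,1]
    - [0,0,0,0,1]
    - [0,0,0,0,1]
    - [0,0,0,0,1]
    - [0,0,0,0,1]

```text
time: 18.65
tool_pos: [0.496, -0.2542, 0.0601]
tool_rot: [0.668, -0.235, 0.667, 0.233]
contact_force: [-1.0, 0.6, 7.5]
gripper_width: 0.623
```

Call:
play_rows:
  plan:
    - [-5,0,0,0,1]
    - [-15,0,0,0,1]
    - [-30,0,0,0,1]
    - [-45,0,0,0,1]
    - [-62,0,0,0,1]
    - [-80,0,0,0,1]
    - [-95,0,0,0,1]
    - [-102,0,0,0,1]

```text
time: 19.65
tool_pos: [0.4954, -0.2539, 0.162]
tool_rot: [0.668, -0.234, 0.667, 0.233]
contact_force: [0.3, -0.7, -2.8]
gripper_width: 0.627
```

Call:
play_rows:
  plan:
    - [0,0,0,0,1]
    - [0,0,0,0,1]
    - [0,0,0,0,1]
    - [0,0,0,0,1]
    - [0,0,0,0,1]
    - [0,0,0,0,1]

```text
time: 20.4
tool_pos: [0.4949, -0.2535, 0.1602]
tool_rot: [0.667, -0.234, 0.667, 0.234]
contact_force: [0.1, -0.2, -2.2]
gripper_width: 0.623
```

```bash
python3 wt.py
```

```text
[[-0.17  0.15 -2.34]
 [ 0.67 -0.26 -2.98]
 [-0.06 -0.1  -2.61]
 [-0.33  0.15 -2.52]
 [ 0.1   0.12 -1.88]] [ 0.04265609  0.01101187 -2.46726217] [ -0.   -34.38 -36.94  -0.     0.    -0.  ] [ 0.49490545 -0.25355768  0.16034902] 20.65 0.6267703364117503 [-0.00684709 -0.0251073   0.01678152]
```

Right tin weighs about 2.5 N, so the middle tin is the heaviest. I'll put the right one back.

Call:
play_rows:
  plan:
    - [15,0,0,0,1]
    - [33,0,0,0,1]
    - [52,0,0,0,1]
    - [70,0,0,0,1]
    - [84,0,0,0,1]
    - [94,0,0,0,1]
    - [99,0,0,0,1]
    - [101,0,0,0,1]

```text
time: 21.65
tool_pos: [0.4951, -0.2537, 0.0602]
tool_rot: [0.667, -0.234, 0.667, 0.234]
contact_force: [-5.1, 1.9, 8.0]
gripper_width: 0.627
```

Call:
play_rows:
  plan:
    - [0,0,0,0,1]
    - [0,0,0,0,1]
    - [0,0,0,0,-0.2]
    - [0,0,0,0,-1]
    - [0,0,0,0,-1]
    - [0,0,0,0,-1]
    - [0,0,0,0,-1]
    - [0,0,0,0,-1]

```text
time: 22.65
tool_pos: [0.4948, -0.2535, 0.0592]
tool_rot: [0.667, -0.234, 0.667, 0.234]
contact_force: [0.1, -0.7, 0.1]
gripper_width: 1.001
```

Call:
play_rows:
  plan:
    - [-10,0,0,0,-1]
    - [-30,0,0,0,-1]
    - [-60,0,0,0,-1]
    - [-95,0,0,0,-1]
    - [-130,0,0,0,-1]
    - [-160,0,0,0,-1]
    - [-175,0,0,0,-1]
    - [-175,0,0,0,-1]

```text
time: 23.65
tool_pos: [0.4955, -0.2539, 0.2363]
tool_rot: [0.668, -0.235, 0.667, 0.233]
contact_force: [0.3, 1.2, -0.5]
gripper_width: 1.0
```

```bash
python3 look.py w7.png; python3 -c "
from h import *
M=rot(manip.state()['tool_rot']);p=manip.state()['tool_pos']
print(M.T@(np.array([.465,-.025,p[2]])-p)*1000)"
```

```text
23.65 [ 0.4955 -0.2539  0.2363] jawyaw 2.245 [-0.61 -0.12  1.77  0.    1.48 -2.85] F [ 0.27  1.25 -0.53] w 1.0000412331389257
[ 0.43494497 -0.30180596  0.37830244]
px [254. 175.] 7332 mean [ 0.4918 -0.2552  0.0994] ctr 494 -253 sz 101 56 yaw 0.68 [137. 138. 132.]
px [465. 290.] 4506 mean [ 0.4539 -0.0274  0.0989] ctr 460 -24 sz 58 92 yaw -0.442 [75. 75. 72.]
[-6.81356078e-02  1.97152610e+02  1.19339097e+02]
```

Call:
play_rows:
  plan:
    - [0,25,15,0.14,-1]
    - [0,50,30,0.28,-1]
    - [0,75,45,0.42,-1]
    - [0,100,60,0.56,-1]
    - [0,125,75,0.7,-1]
    - [0,150,90,0.84,-1]
    - [0,175,106,0.98,-1]
    - [0,197,119,1.12,-1]

```text
time: 24.7
tool_pos: [0.4637, -0.0241, 0.2321]
tool_rot: [0.688, 0.158, 0.691, -0.158]
contact_force: [-0.8, -0.4, 0.1]
gripper_width: 1.005
```

```bash
python3 look.py w8.png
```

```text
24.7 [ 0.4637 -0.0241  0.2321] jawyaw 1.121 [-0.21 -0.35  1.97  0.    1.52 -1.33] F [-0.81 -0.41  0.1 ] w 1.0054716146966545
[0.39468636 0.01083169 0.37450719]
px [251. 179.] 7469 mean [ 0.4616 -0.0232  0.0994] ctr 465 -25 sz 56 102 yaw -0.443 [166. 166. 161.]
px [ 39. 298.] 3761 mean [ 0.4789 -0.2554  0.0991] ctr 487 -258 sz 83 57 yaw 0.683 [157. 157. 152.]
```

Call:
play_rows:
  plan:
    - [35,0,0,0,-1]
    - [75,0,0,0,-1]
    - [115,0,0,0,-1]
    - [150,0,0,0,-1]
    - [170,0,0,0,-1]
    - [175,0,0,0,-1]
    - [175,0,0,0,0]
    - [175,0,0,0,1]

```text
time: 25.75
tool_pos: [0.4657, -0.0258, 0.0606]
tool_rot: [0.69, 0.156, 0.689, -0.156]
contact_force: [1.2, 1.0, -2.0]
gripper_width: 0.627
```

Call:
play_rows:
  plan:
    - [0,0,0,0,1]
    - [0,0,0,0,1]
    - [0,0,0,0,1]
    - [0,0,0,0,1]
    - [0,0,0,0,1]
    - [0,0,0,0,1]

```text
time: 26.5
tool_pos: [0.4658, -0.0258, 0.0605]
tool_rot: [0.69, 0.156, 0.689, -0.156]
contact_force: [-1.4, -1.7, 5.9]
gripper_width: 0.62
```

Call:
play_rows:
  plan:
    - [-5,0,0,0,1]
    - [-15,0,0,0,1]
    - [-30,0,0,0,1]
    - [-45,0,0,0,1]
    - [-62,0,0,0,1]
    - [-80,0,0,0,1]
    - [-93,0,0,0,1]
    - [-100,0,0,0,1]

```text
time: 27.5
tool_pos: [0.4653, -0.0255, 0.1606]
tool_rot: [0.69, 0.156, 0.689, -0.156]
contact_force: [-0.2, 0.2, -5.8]
gripper_width: 0.622
```

Call:
play_rows:
  plan:
    - [-5,0,0,0,1]
    - [-15,0,0,0,1]
    - [-28,0,0,0,1]
    - [-42,0,0,0,1]
    - [-56,0,0,0,1]
    - [-68,0,0,0,1]
    - [-76,0,0,0,1]
    - [-80,0,0,0,1]

```text
time: 28.5
tool_pos: [0.465, -0.0254, 0.2399]
tool_rot: [0.69, 0.156, 0.689, -0.156]
contact_force: [0.7, -0.4, -3.9]
gripper_width: 0.627
```

Call:
play_rows:
  plan:
    - [0,0,0,0,1]
    - [0,0,0,0,1]
    - [0,0,0,0,1]
    - [0,0,0,0,1]
    - [0,0,0,0,1]
    - [0,0,0,0,1]
    - [0,0,0,0,1]
    - [0,0,0,0,1]

```text
time: 29.5
tool_pos: [0.4649, -0.0254, 0.2393]
tool_rot: [0.69, 0.156, 0.69, -0.156]
contact_force: [0.0, 0.5, -5.5]
gripper_width: 0.627
```

```bash
python3 wt.py; python3 - <<'E'
from h import *
a=grab('scene','s9.png');b=grab('side','d9.png')
im=cv2.resize(np.hstack([a['img'],b['img']]),(800,300));cv2.imwrite('pics/both9.png',im[:,:,::-1])
for d in(a,b): tops(d)
P=cloud(b);i=b['img'].astype(int)
m=(b['range_z']>0)&(abs(P[...,0]-.465)<.06)&(abs(P[...,1]+.03)<.06)&(i.min(-1)>110)&(P[...,2]>.1)
print('held tin z',np.percentile(P[m][:,2],[1,99]))
E
```

```text
[[ 0.41 -0.66 -4.14]
 [ 0.17  1.11 -5.01]
 [ 0.74  0.34 -4.6 ]
 [ 0.07 -0.34 -4.63]
 [-0.53  0.65 -4.13]] [ 0.17369322  0.22091714 -4.50389888] [-0.000e+00 -2.463e+01 -4.039e+01 -0.000e+00  1.000e-02  0.000e+00] [ 0.46486097 -0.02535608  0.23929961] 29.75 0.6230468734791599 [-0.0171702  -0.06147876  0.00838504]
px [316. 117.] 306 mean [0.41   0.3697 0.0977] ctr 407 372 sz 72 55 yaw 0.288 [ 31.  83. 168.]
px [260. 129.] 96 mean [0.385  0.2029 0.0965] ctr 385 195 sz 94 13 yaw 1.501 [88.5 52.  26. ]
px [316. 156.] 605 mean [0.5417 0.2985 0.098 ] ctr 538 300 sz 57 105 yaw -0.147 [170. 171. 165.]
px [112. 213.] 807 mean [ 0.4994 -0.2545  0.0984] ctr 496 -255 sz 104 58 yaw 0.675 [175. 175. 170.]
px [258. 136.] 216 mean [0.5583 0.2906 0.0989] ctr 559 296 sz 62 53 yaw 1.531 [195. 192. 182.]
px [330. 152.] 137 mean [0.7272 0.1853 0.099 ] ctr 724 189 sz 21 61 yaw -0.778 [189. 194. 186.]
px [236. 271.] 1546 mean [ 0.4918 -0.2599  0.0993] ctr 493 -253 sz 105 59 yaw 0.679 [199. 198. 187.]
held tin z [0.18105753 0.27985703]
```

View pics/both9.png

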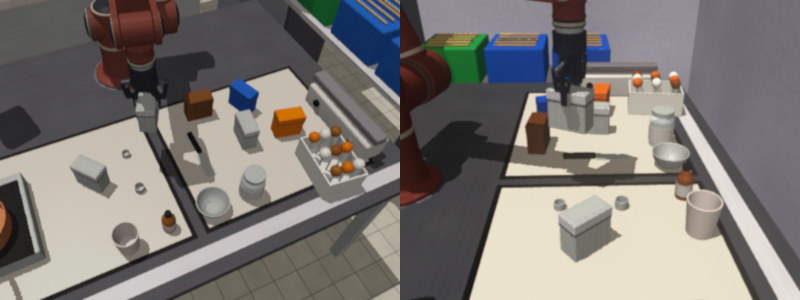

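The middle tin is held upright at about (147,112) and (572,110), underside around 0.18 m. The other two stand where they were and nothing else has moved. Handing in.

```bash
python3 -c "
from plant import manip
print(manip.job_done())"
```

```text
the job is handed in; nothing more can be done
None
```

I lifted each tin about 10 cm in order and stood it back. The measured pulls were about 1.9 N (left), 4.8 N (middle) and 2.5 N (right), so the middle tin is the heaviest. I then took it up again and handed the job in at about 30 s of robot time while holding it.

**Held tin:** it is still and upright, with the underside about 0.18 m above the bench. It weighed about 4.5 N in the final hold, a little under the first reading but still clearly the heaviest.

**Other tins:** the left and right tins stand within about 1–2 mm of where they started.

**Other things on the bench:** nothing looks moved in the before and after pictures. I compared these by eye and did not measure them.

No check failed. The scene and side cameras differed by about 4 mm in x at the start, and I settled this with close wrist-camera views.

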